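Turn the drain plate over against the coved upstand

TASK

The rectangular white drain plate was left lying with its ribs up; turn it over so that it lies flat on its ribs on the table in front of the steel upstand, smooth face up. Do it by pushing only, without gripping or lifting it off the table: push it against the curved foot of the upstand until it rides up and stands tipped, leaning on the upstand by itself or under your push, then reach over from behind the upstand and push its top edge back until it falls over onto its ribs. Leave everything else where it stands.

Things in the scene. Friction and masses are not known exactly. Their poses are not given: they have to be found in the camera images.
- drain_plate: the drain plate: white wet polyethylene, 0.17 to 0.29 kg, slippery (friction about 0.4). 120 mm along its x, 140 along its y, 18 thick. Origin at the centre of its smooth face; z points from there to the ribbed face: up at the start, down when turned over. At the start it lies flat in front of the upstand, +x edge towards it, turned up to 0.3 rad from square
- plate_ribs (a point): centre of the drain plate's ribbed face, 18 mm from its origin: the slab is 11 mm thick with small drain holes, and carries three ribs 12 mm wide and 7 mm high along the plate's x over its full length, at y = -55, 0 and 55 mm
- corner_a (a point): the +x +y corner of the drain plate at half its thickness: 9 mm above the table while the plate lies flat either way up
- corner_b (a point): the +x -y corner of the drain plate at half its thickness: 9 mm above the table while the plate lies flat either way up
- corner_c (a point): the -x +y corner of the drain plate at half its thickness: 9 mm above the table while the plate lies flat either way up
- corner_d (a point): the -x -y corner of the drain plate at half its thickness: 9 mm above the table while the plate lies flat either way up
- upstand: a fixed stainless upstand: a low wall 78 mm high, 200 mm long (along its y), of 3 mm sheet, with a coved foot in front. Origin on the table below the wall; x is level and points from the front, where the drain plate lies, through the wall to the back. Back of the wall at x = 6 mm; a 3 mm flange lies behind it to x = 49 mm; the space behind is free to x = 100 mm
- upstand_foot (a point): front end of the cove on the table, at x = -43 mm of the upstand. The front face rises from here through (x, z) = (-22, 24) and (-8, 50) to (0, 78) mm: the leading edge of a plate pushed along +x slides up it
- upstand_top (a point): middle of the wall's top edge, 78 mm high. A plate whose rear edge has been pushed to the cove's foot stays leaning here by itself at about 61 degrees, its top edge about 105 mm high and 15 mm behind the wall's line
- mould: bystander: white plastic cheese mould, an open cup 90 mm across and 75 mm tall, standing past one end of the upstand; origin at the centre of its underside
- weight: bystander: turned steel press weight 72 mm across and 56 mm tall, standing past the other end of the upstand; origin at the centre of its underside
- round_plate: bystander: round white plastic disc 70 mm across, 14 mm thick, lying beside the drain plate's lane on the robot's side; origin at the centre of its underside
- scraper: bystander: spatula with a dark wooden handle, lying beside the drain plate's lane on the side away from the robot; origin at the centre of its underside
- jar: bystander: glass jar with a white lid, 68 mm across and 90 mm tall, standing about 130 mm behind the upstand; origin at the centre of its underside
- spoon: bystander: steel spoon lying about 140 mm behind the upstand; origin at the centre of its underside
- brush: bystander: white cleaning brush lying on the left of the table; origin at the centre of its underside
There are look-alikes about, which are no part of the job. What is shaped like the drain_plate but pink or red is not meant.

How it is judged:
On the way:
1. the drain plate stands tipped up, leaning against the upstand (45 to 85 degrees from lying) (angle between drain_plate's own z axis and vertical between 0.785 and 1.48 rad and contact force between drain_plate and upstand above 0.05 N), for 0.15 s.
At the end, for the whole second after the job is handed in: The drain plate lies at rest flat on its ribs on the table, smooth face up (within 0.1 rad of level), its centre 60 to 300 mm in front of the upstand's line and within 130 mm of the upstand's middle along the wall (angle between drain_plate's own z axis and vertical above 3.04159 rad and height (world z) of drain_plate between 0.012 and 0.025 m and x of drain_plate in the frame of upstand between -0.3 and -0.06 m and y of drain_plate in the frame of upstand between -0.13 and 0.13 m and linear speed of drain_plate below 0.02 m/s and angular speed of drain_plate below 0.2 rad/s); the robot touches nothing.
It fails at once if the drain plate is lifted off the table (all four corners more than 35 mm high) (height (world z) of each of corner_a, corner_b, corner_c, corner_d above 0.035 m).
It fails at once if a bystander is moved by more than 30 mm (distance of any of mould, weight, round_plate, scraper, jar, spoon, brush from where it was at the start of the episode above 0.03 m).
It also fails if it takes over 58 s, if anything falls off the work surface, if the arm or the gripper's body presses on something with over 40 N, if the wrist force passes 120 N, or if a joint passes its speed limit or range.

ROBOT

A 7-joint arm with a two-finger parallel gripper is mounted at the origin on the work surface. World frame = base frame: x ahead of the robot, y to its left, z up, the work surface at z = 0. Lengths are in m, angles in rad, forces in N, time in s.
With the tool pointing down it reaches from about 0.4 to 0.85 m from the base axis. Payload 10.4 kg.
Tool frame: the origin (TCP) lies between the finger pads; the fingertips stand 11 mm ahead of it and the grasp point (between the pads) lies 8 mm behind it (tip_reach is the distance from the TCP to the fingertips, in m); z points along the fingers, y is the line along which they close (so a half turn about z gives the same grasp; the last joint's range is limited). The gripper opens to 85 mm and grips with 20 to 120 N. Pads are 22 mm wide; open, the fingers measure 114 mm over their backs; the gripper's body (76 mm by 85 mm) begins 54 mm behind the grasp point. The pads swing forward as they close: fully open they stand 13 mm farther back than shut.
Start: joints at [1.085, 0.332, -0.065, 1.46, 0.022, 1.35, -0.088], TCP at [0.279, -0.559, 0.242] pointing down, gripper open.
Joint ranges: [-2.6, 2.6], [-0.5, 2.12], [-1.47, 1.34], [0.16, 2.42], [-1.27, 4.41], [0.06, 2.06], [-2.6, 2.6]. Speed limits (rad/s): [2.22, 2.22, 2.79, 2.79, 3.14, 3.14, 3.14].

INTERFACE

Orientations are given as a unit quaternion [x, y, z, w].
In Python, from workcell import * gives the robot as it stands.
- The arm moves only by the shell command python3 -m inch 'ROWS' [OPENING] [FORCE]. ROWS is JSON, a list of rows, each an object with "slide": the shift along the world's x, y, z in m, a list of three; "yaw": the turn about the world's z in rad. A call has 1 to 20 rows; each row is the pose to reach, as a shift and turn from the pose commanded when the call began; what a row does not reach only later rows make up. A row lasts 1/12 s, in which the tool goes at most 41.7 mm and 7.16 degrees, less where a joint would pass 70% of its speed; a pose out of reach is approached as far as the arm can. A call with a gripper value outside its range is refused whole. OPENING is the closure in counts, from 0 (fully open) to 255 (shut), set as the call begins (- or left out, the last holds). The fingers move at their own pace and stop on an object; FORCE is the grip in N (left out, the last holds). Time passes only in rows, so rows that repeat a pose let the fingers close. It gives the time, the measured TCP pose, the force, the opening and the grip force at its end, in the units of the state.
- get_obs(): the state, without advancing time (a new reading comes with each control period).
- camera(name): name is "scene" or "top" or "wrist"; returns a dict with "frame" (420x560x3 uint8, red, green, blue), "fx", "fy", "cx", "cy" (pixels), "extrinsics" (4x4, takes a point from world to camera coordinates). Camera axes: x right, y down, z forward; pixel columns grow to the right and rows downward; lengths in m; the calibration is good to about 2 mm. A picture is of the moment at which its call begins. There is no depth.
- hand_in(): hands the job in; it is judged then, once.
The state is a dict: "clock": time; "joint_pos": joint angles; "joint_velocities": joint speeds; "tau": joint torques, N m; "position": TCP position; "ee_rot": TCP orientation; "ft_force": force on the tool from outside, world axes, zero at the start; "torque": the same for the moment, N m; "grip_width": opening from 0.0 (shut) to 1.0 (fully open); "grasp_force": force on a finger pad.
Only numpy, scipy, OpenCV 4.12 (cv2) and the standard library are available. Lean on these libraries where they do the work, as an engineer would, in place of code of your own. Each camera call takes 0.05 s, during which the arm holds its last target. There are 200 camera calls.

## Working session

There is one attempt and no reset: what is moved stays moved. The work goes in short steps, Python scripts to look and compute and a shell command to move; the robot and the scene stay as the last step left them, time stands still between calls to the robot, and variables do not carry over. Pictures are saved under pics/ and viewed, at most 10 in all, crops included, and the job is handed in when it is done.

```bash
mkdir -p pics; python3 - <<'E'
from workcell import *
import cv2
o=get_obs();print(o)
for n in("scene","top"):
    c=camera(n);cv2.imwrite(f"pics/{n}0.png",c["frame"][:,:,::-1]);print(n,c["fx"],c["fy"],c["cx"],c["cy"],c["extrinsics"])
E
```

```text
{'clock': 0.0, 'joint_pos': array([ 1.08540721,  0.33288728, -0.06472016,  1.46092603,  0.0216085 ,
        1.34991509, -0.08848756]), 'joint_velocities': array([-1.01152186e-03, -1.98581935e-04, -5.94273200e-04, -1.60724234e-05,
       -7.04525711e-04, -6.38213797e-04,  9.88233923e-04]), 'tau': array([-4.44231182e-04, -6.25431705e+01,  4.89427987e-02, -3.91598153e+01,
        1.63667504e-02,  9.84326442e-03, -4.66827021e-05]), 'position': array([ 0.27887218, -0.55893349,  0.24151366]), 'ee_rot': array([ 9.73341072e-01,  2.29361374e-01, -1.98180776e-04, -6.92044692e-04]), 'ft_force': array([-0.21606701, -0.2842252 ,  0.54730331]), 'torque': array([-0.06768664, -0.01870748, -0.03218138]), 'grasp_force': 0.0, 'grip_width': 1.001791410951286}
scene 523.897543243062 523.897543243062 271.3451138685494 212.26204087101237 [[-0.72677075  0.68662405  0.01875349  0.40184944]
 [ 0.43515853  0.48138318 -0.76085957 -0.19798005]
 [-0.5314521  -0.54480974 -0.64864553  1.51955857]
 [ 0.          0.          0.          1.        ]]
top 519.0374795791485 519.0374795791485 273.55953774225486 208.19573094815428 [[-1.09054279e-03 -9.99928835e-01  1.18800289e-02  8.16809670e-03]
 [-9.97472389e-01  2.43671499e-04 -7.10547232e-02  5.79411842e-01]
 [ 7.10467718e-02 -1.19274890e-02 -9.97401670e-01  1.39028318e+00]
 [ 0.00000000e+00  0.00000000e+00  0.00000000e+00  1.00000000e+00]]
```

View pics/top0.png

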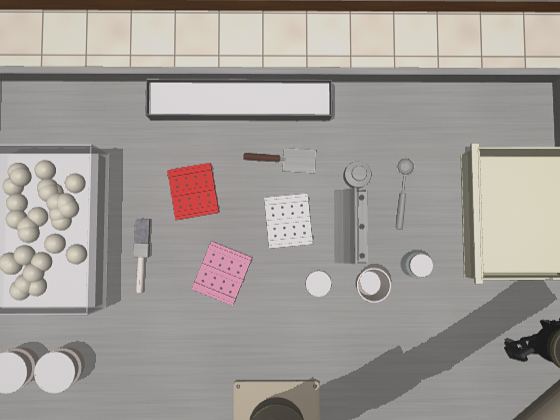

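View pics/scene0.png

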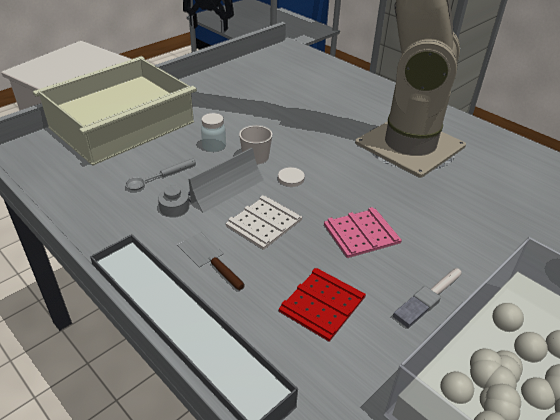

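The top view shows three plates of the right shape: white at (289,221), red at (193,191) and pink at (222,272). The white one is the target. The upstand is at about (352,226), with its dark cove side (335–353) facing the plate and the bolted flange behind it, so the push goes along world −y.

```bash
cat >h.py <<'E'
from workcell import *
import cv2,numpy as np
def ray(c,uv,z):
    E=c["extrinsics"];R=E[:3,:3];o=-R.T@E[:3,3]
    d=R.T@np.array([(uv[0]-c["cx"])/c["fx"],(uv[1]-c["cy"])/c["fy"],1]);return o+d*(z-o[2])/d[2]
def proj(c,p):
    q=c["extrinsics"]@np.r_[p,1];return np.array([c["fx"]*q[0]/q[2]+c["cx"],c["fy"]*q[1]/q[2]+c["cy"]])
def plate(c,z,x0=255,x1=325,y0=185,y1=258):
    f=c["frame"].astype(int);m=((f.min(2)>200)&(f.max(2)-f.min(2)<25)).astype(np.uint8)
    w=np.zeros_like(m);w[y0:y1,x0:x1]=m[y0:y1,x0:x1]
    w=cv2.morphologyEx(w,cv2.MORPH_CLOSE,np.ones((7,7)))
    k=max(cv2.findContours(w,0,1)[0],key=cv2.contourArea)
    return np.array([ray(c,p,z) for p in cv2.boxPoints(cv2.minAreaRect(k))])
E
python3 - <<'E'
from h import *
c=camera("top")
P=plate(c,.015);print(P.round(4),P.mean(0),np.linalg.norm(np.diff(P,axis=0),axis=1))
for uv,z in [((335,189),0),((335,263),0),((368,188),.003),((368,263),.003),((355,189),.078),((355,263),.078),((318,284),.014),((374,285),.075),((358,174),.056),((421,265),.09),((300,160),0),((262,157),.02),((403,200),0)]:print(uv,ray(c,uv,z).round(3))
f=c["frame"][150:310,240:440,::-1];cv2.imwrite("pics/crop0.png",cv2.resize(f,None,fx=4,fy=3.7*4/3.7,interpolation=2)[:600])
E
```

```text
[[ 0.6086  0.0339  0.015 ]
 [ 0.6203 -0.0834  0.015 ]
 [ 0.4835 -0.0963  0.015 ]
 [ 0.4721  0.0203  0.015 ]] [ 0.546125   -0.03138506  0.015     ] [0.11789066 0.137401   0.11709679]
(335, 189) [ 0.634 -0.163  0.   ]
(335, 263) [ 0.43  -0.161  0.   ]
(368, 188) [ 0.637 -0.254  0.003]
(368, 263) [ 0.43  -0.251  0.003]
(355, 189) [ 0.626 -0.205  0.078]
(355, 263) [ 0.433 -0.203  0.078]
(318, 284) [ 0.374 -0.112  0.014]
(374, 285) [ 0.376 -0.252  0.075]
(358, 174) [ 0.668 -0.217  0.056]
(421, 265) [ 0.428 -0.371  0.09 ]
(300, 160) [ 0.715 -0.066  0.   ]
(262, 157) [0.72  0.039 0.02 ]
(403, 200) [ 0.604 -0.351  0.   ]
```

View pics/crop0.png

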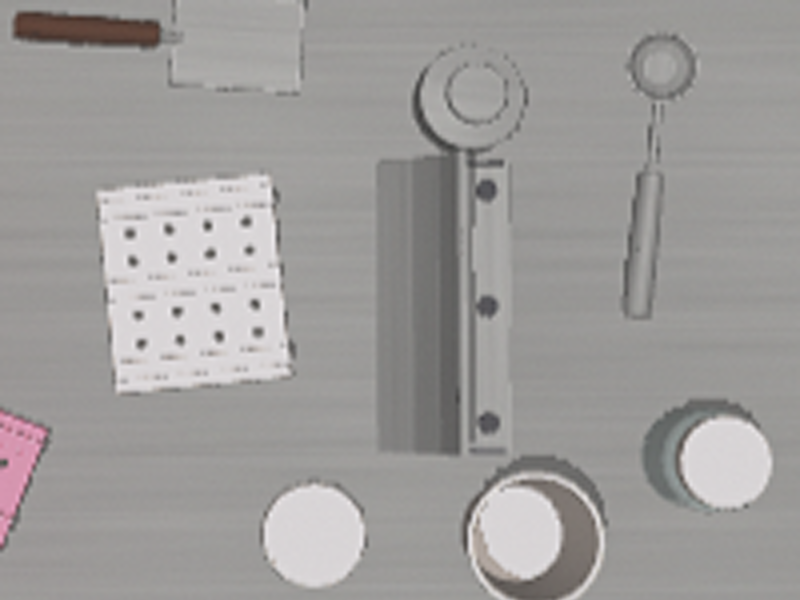

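The crop shows a white plate with three ribs along its x axis. Its rear edge is on the left, and it measures 118 x 137 mm against 120 x 140 given. The upstand line is at y ≈ −0.205 and its middle at x ≈ 0.532. Next I move behind the plate's rear edge, with the closing line along world x.

```bash
T='{"slide":[0.262,0.644,0],"yaw":1.108}'; python3 -m inch '[{"slide":[0.262,0.644,0],"yaw":1.108},{"slide":[0.262,0.644,0],"yaw":1.108},{"slide":[0.262,0.644,0],"yaw":1.108},{"slide":[0.262,0.644,0],"yaw":1.108},{"slide":[0.262,0.644,0],"yaw":1.108},{"slide":[0.262,0.644,0],"yaw":1.108},{"slide":[0.262,0.644,0],"yaw":1.108},{"slide":[0.262,0.644,0],"yaw":1.108},{"slide":[0.262,0.644,0],"yaw":1.108},{"slide":[0.262,0.644,0],"yaw":1.108},{"slide":[0.262,0.644,0],"yaw":1.108},{"slide":[0.262,0.644,0],"yaw":1.108},{"slide":[0.262,0.644,0],"yaw":1.108},{"slide":[0.262,0.644,0],"yaw":1.108},{"slide":[0.262,0.644,0],"yaw":1.108},{"slide":[0.262,0.644,0],"yaw":1.108},{"slide":[0.262,0.644,0],"yaw":1.108},{"slide":[0.262,0.644,0],"yaw":1.108},{"slide":[0.262,0.644,0],"yaw":1.108},{"slide":[0.262,0.644,0],"yaw":1.108}]' 0
```

```text
clock: 1.82
position: [0.5409, 0.084, 0.242]
ee_rot: [0.707, 0.707, -0.0, -0.0]
ft_force: [0.3, -0.1, 0.1]
grip_width: 0.999
grasp_force: 0.0
```

```bash
python3 -m inch '[{"slide":[0,0,-0.04]},{"slide":[0,0,-0.08]},{"slide":[0,0,-0.12]},{"slide":[0,0,-0.16]},{"slide":[0,0,-0.19]},{"slide":[0,0,-0.21]},{"slide":[0,0,-0.226]},{"slide":[0,0,-0.226]},{"slide":[0,0,-0.226]}]' 110 && python3 - <<'E'
from h import *
c=camera("scene")
f=c["frame"][110:300,140:400,::-1];cv2.imwrite("pics/s1.png",cv2.resize(f,None,fx=3,fy=3))
E
```

```text
invalid input
```

```bash
python3 -m inch '[{"slide":[0,0,-0.04],"yaw":0},{"slide":[0,0,-0.08],"yaw":0},{"slide":[0,0,-0.12],"yaw":0},{"slide":[0,0,-0.16],"yaw":0},{"slide":[0,0,-0.19],"yaw":0},{"slide":[0,0,-0.21],"yaw":0},{"slide":[0,0,-0.226],"yaw":0},{"slide":[0,0,-0.226],"yaw":0},{"slide":[0,0,-0.226],"yaw":0}]' 110 && python3 - <<'E'
from h import *
c=camera("scene")
f=c["frame"][110:300,140:400,::-1];cv2.imwrite("pics/s1.png",cv2.resize(f,None,fx=3,fy=3))
E
```

```text
clock: 2.57
position: [0.5407, 0.0832, 0.0162]
ee_rot: [0.708, 0.706, -0.001, -0.0]
ft_force: [0.2, 0.0, 1.1]
grip_width: 0.572
grasp_force: 0.0
```

View pics/s1.png

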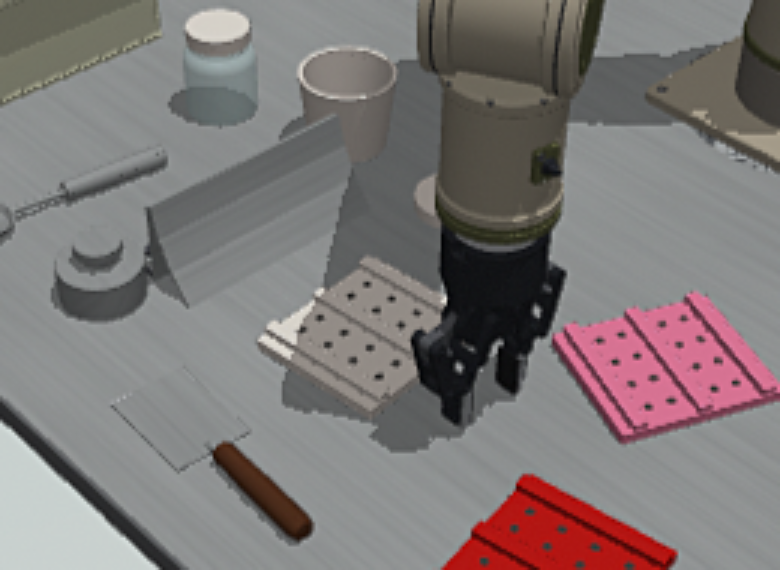

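The arm stands clear behind the plate's rear edge at about (370,410) in the crop, with fingertips just above the table. I lower it slightly and push to the cove's foot.

```bash
python3 -m inch '[{"slide":[0,0,-0.004],"yaw":0},{"slide":[0,-0.015,-0.004],"yaw":0},{"slide":[0,-0.03,-0.004],"yaw":0},{"slide":[0,-0.038,-0.004],"yaw":0},{"slide":[0,-0.045,-0.004],"yaw":0},{"slide":[0,-0.052,-0.004],"yaw":0},{"slide":[0,-0.059,-0.004],"yaw":0},{"slide":[0,-0.066,-0.004],"yaw":0},{"slide":[0,-0.073,-0.004],"yaw":0},{"slide":[0,-0.080,-0.004],"yaw":0},{"slide":[0,-0.087,-0.004],"yaw":0},{"slide":[0,-0.094,-0.004],"yaw":0},{"slide":[0,-0.1,-0.004],"yaw":0},{"slide":[0,-0.105,-0.004],"yaw":0},{"slide":[0,-0.108,-0.004],"yaw":0},{"slide":[0,-0.108,-0.004],"yaw":0}]' && python3 - <<'E'
from h import *
c=camera("scene")
f=c["frame"][110:300,140:400,::-1];cv2.imwrite("pics/s2.png",cv2.resize(f,None,fx=3,fy=3))
c=camera("top");cv2.imwrite("pics/t2.png",c["frame"][:,:,::-1])
E
```

```text
clock: 3.95
position: [0.541, -0.0243, 0.0122]
ee_rot: [0.707, 0.707, -0.0, 0.0]
ft_force: [0.1, -0.2, -0.2]
grip_width: 0.57
grasp_force: 0.0
```

View pics/s2.png

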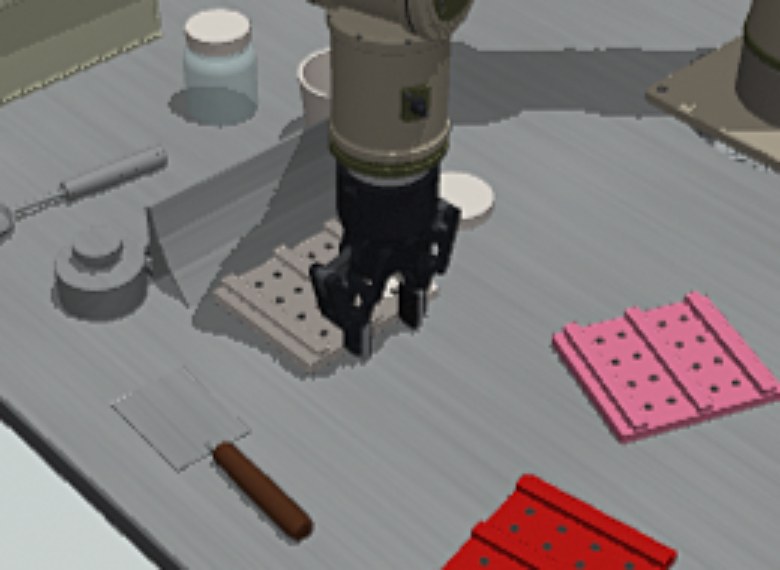

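```bash
python3 -m inch '[{"slide":[0,0.012,0.001],"yaw":0},{"slide":[0,0.02,0.004],"yaw":0},{"slide":[0,0.02,0.004],"yaw":0},{"slide":[0,0.02,0.004],"yaw":0},{"slide":[0,0.02,0.004],"yaw":0},{"slide":[0,0.02,0.004],"yaw":0},{"slide":[0,0.02,0.004],"yaw":0},{"slide":[0,0.02,0.004],"yaw":0}]' 255 && python3 - <<'E'
from h import *
c=camera("scene")
for p,z in [((218,280),.018),((313,363),.018),((313,376),0)]: print(ray(c,(140+p[0]/3,110+p[1]/3),z).round(4))
f=c["frame"][150:275,180:345,::-1];f=cv2.resize(f,None,fx=3.2,fy=3.2)
w=camera("wrist");g=w["frame"][:,:,::-1]
cv2.imwrite("pics/s3.png",np.hstack([cv2.resize(f,(420,315)),cv2.resize(g,(380,315))]))
cv2.imwrite("pics/w3.png",g);np.savez("w3.npz",**w)
E
```

```text
clock: 4.72
position: [0.541, -0.0036, 0.0163]
ee_rot: [0.707, 0.707, -0.0, 0.0]
ft_force: [-0.6, 0.2, -0.1]
grip_width: 0.003
grasp_force: 0.0
[ 0.6051 -0.1523  0.018 ]
[ 0.6136 -0.0261  0.018 ]
[ 0.6106 -0.0299 -0.    ]
```

View pics/s3.png

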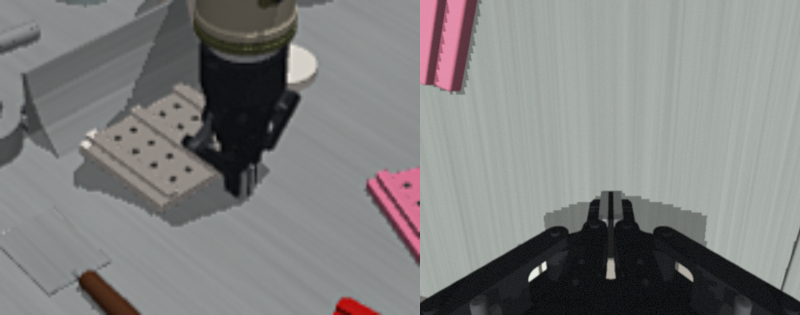

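The plate is square, with its rear edge at y ≈ −0.028 and its centre at x ≈ 0.540. The shut fingers sit behind the middle rib, so I push it up the cove.

```bash
python3 -m inch '[{"slide":[0,-0.012,0],"yaw":0},{"slide":[0,-0.02,0],"yaw":0},{"slide":[0,-0.025,0],"yaw":0},{"slide":[0,-0.03,0],"yaw":0},{"slide":[0,-0.035,0],"yaw":0},{"slide":[0,-0.04,0],"yaw":0},{"slide":[0,-0.045,0],"yaw":0},{"slide":[0,-0.05,0],"yaw":0},{"slide":[0,-0.055,0],"yaw":0},{"slide":[0,-0.06,0],"yaw":0},{"slide":[0,-0.065,0],"yaw":0},{"slide":[0,-0.07,0],"yaw":0},{"slide":[0,-0.075,0],"yaw":0},{"slide":[0,-0.08,0],"yaw":0},{"slide":[0,-0.085,0],"yaw":0},{"slide":[0,-0.09,0],"yaw":0},{"slide":[0,-0.095,0],"yaw":0},{"slide":[0,-0.095,0],"yaw":0}]' && python3 - <<'E'
from h import *
c=camera("scene")
f=c["frame"][110:270,140:345,::-1];cv2.imwrite("pics/s4.png",cv2.resize(f,None,fx=3.5,fy=3.5))
E
```

```text
clock: 6.32
position: [0.5411, -0.1003, 0.0164]
ee_rot: [0.708, 0.706, -0.0, 0.0]
ft_force: [-0.2, 1.0, -0.5]
grip_width: -0.003
grasp_force: 0.0
```

View pics/s4.png

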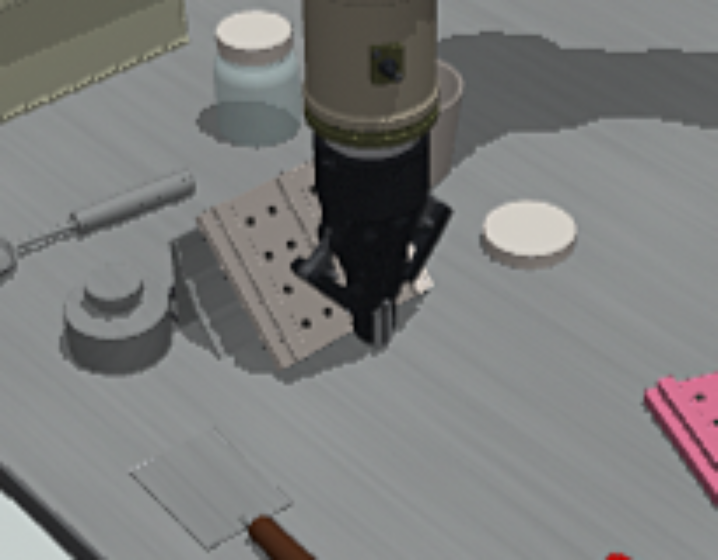

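The plate has ridden up the cove to about 40°, square and centred, with its top-left corner at about (200,215) in the crop. I continue the push.

```bash
python3 -m inch '[{"slide":[0,-0.005,0],"yaw":0},{"slide":[0,-0.009,0],"yaw":0},{"slide":[0,-0.013,0],"yaw":0},{"slide":[0,-0.017,0],"yaw":0},{"slide":[0,-0.021,0],"yaw":0},{"slide":[0,-0.025,0],"yaw":0},{"slide":[0,-0.029,0],"yaw":0},{"slide":[0,-0.032,0],"yaw":0},{"slide":[0,-0.035,0],"yaw":0},{"slide":[0,-0.038,0],"yaw":0},{"slide":[0,-0.038,0],"yaw":0},{"slide":[0,-0.038,0],"yaw":0},{"slide":[0,-0.038,0],"yaw":0}]' && python3 - <<'E'
from h import *
c=camera("scene")
f=c["frame"][110:270,140:345,::-1];cv2.imwrite("pics/s5.png",cv2.resize(f,None,fx=3.5,fy=3.5))
E
```

```text
clock: 7.45
position: [0.5411, -0.1343, 0.0164]
ee_rot: [0.707, 0.708, 0.001, -0.001]
ft_force: [-0.6, 7.9, 1.2]
grip_width: 0.001
grasp_force: 3.8
```

View pics/s5.png

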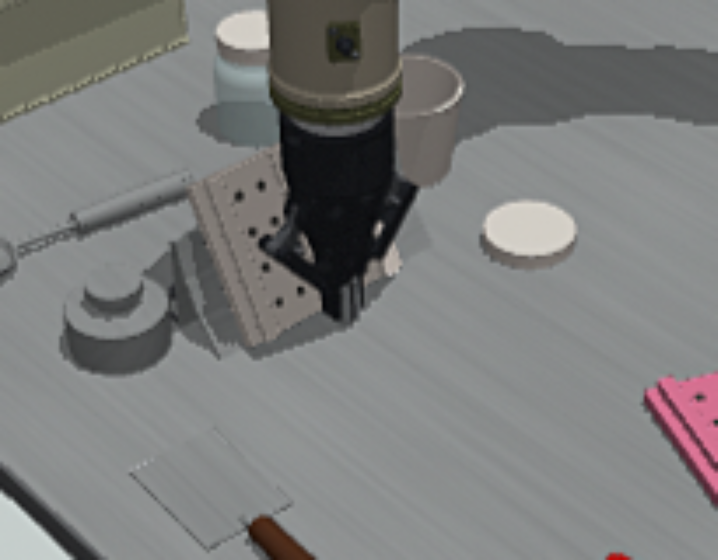

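```bash
python3 - <<'E'
from h import *
c=camera("scene")
for y in(-.13,-.14,-.146,-.15,-.155): print(y,(proj(c,[.610,y,.009])-[140,110])*3.5,(proj(c,[.610,y-.016,0])-[140,110])*3.5)
print((proj(c,[.61,-.22,.105])-[140,110])*3.5)
print(get_obs()["ft_force"],get_obs()["torque"])
E
```

```text
-0.13 [269.74302036 355.06432046] [255.86841163 353.86805929]
-0.14 [260.61424841 348.10331499] [246.9024508  346.99127457]
-0.146 [255.17460711 343.95539969] [241.55940622 342.89322328]
-0.15 [251.563721  341.2019737] [238.01246913 340.17276496]
-0.155 [247.0674853  337.77343792] [233.59566931 336.78513233]
[179.51502724 183.93998445]
[-0.7058082   8.02238027  1.05911654] [1.62522742e+00 2.60016776e-01 5.05394923e-04]
```

The rib corner is at y ≈ −0.141, about 5 mm short of self-standing. I push a little further.

```bash
python3 -m inch '[{"slide":[0,-0.002,0],"yaw":0},{"slide":[0,-0.004,0],"yaw":0},{"slide":[0,-0.006,0],"yaw":0},{"slide":[0,-0.008,0],"yaw":0},{"slide":[0,-0.008,0],"yaw":0},{"slide":[0,-0.008,0],"yaw":0},{"slide":[0,-0.008,0],"yaw":0}]' && python3 - <<'E'
from h import *
c=camera("scene")
f=c["frame"][110:270,140:345,::-1];cv2.imwrite("pics/s6.png",cv2.resize(f,None,fx=3.5,fy=3.5))
E
```

```text
clock: 8.13
position: [0.5411, -0.1352, 0.0162]
ee_rot: [0.705, 0.71, 0.003, -0.004]
ft_force: [-3.4, 28.1, 6.5]
grip_width: 0.004
grasp_force: 14.2
```

View pics/s6.png

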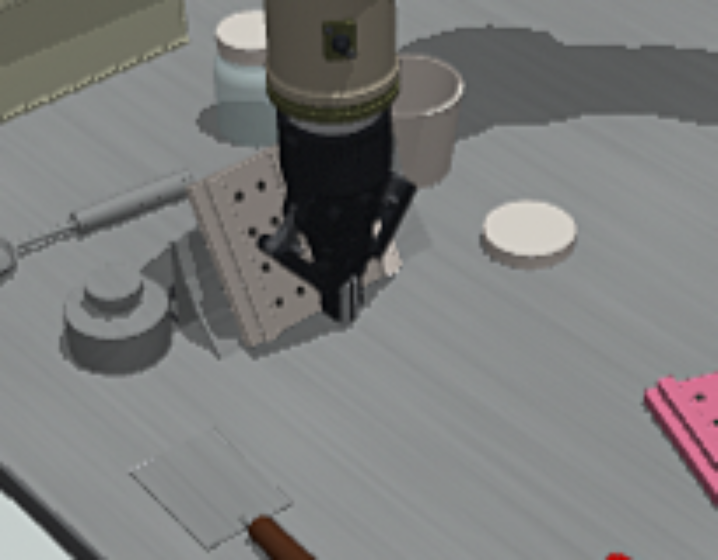

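The force rose to 28 N without motion, so the rear edge is already seated at the cove's foot and the plate stands at about 60°. I back off and check whether it stays leaning.

```bash
python3 -m inch '[{"slide":[0,0.004,0],"yaw":0},{"slide":[0,0.008,0],"yaw":0},{"slide":[0,0.012,0],"yaw":0},{"slide":[0,0.018,0],"yaw":0},{"slide":[0,0.03,0],"yaw":0},{"slide":[0,0.05,0],"yaw":0},{"slide":[0,0.07,0],"yaw":0},{"slide":[0,0.07,0.04],"yaw":0},{"slide":[0,0.07,0.08],"yaw":0},{"slide":[0,0.07,0.12],"yaw":0},{"slide":[0,0.07,0.16],"yaw":0},{"slide":[0,0.07,0.2],"yaw":0},{"slide":[0,0.07,0.2],"yaw":0}]' && python3 - <<'E'
from h import *
c=camera("scene")
f=c["frame"][110:270,140:345,::-1];cv2.imwrite("pics/s7.png",cv2.resize(f,None,fx=3.5,fy=3.5))
E
```

```text
clock: 9.27
position: [0.5444, -0.0737, 0.2245]
ee_rot: [0.707, 0.707, 0.003, 0.005]
ft_force: [1.4, 1.1, -0.3]
grip_width: 0.001
grasp_force: 0.0
```

View pics/s7.png

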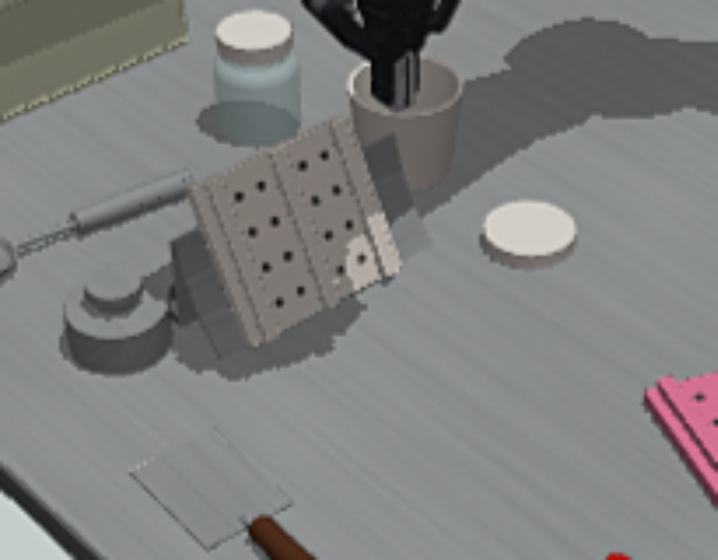

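The plate leans by itself against the upstand at about 60°, square and centred. I open the fingers partly for a two-point push, then go over and come down behind it.

```bash
python3 -m inch '[{"slide":[0,-0.04,0],"yaw":0},{"slide":[0,-0.08,0],"yaw":0},{"slide":[0,-0.12,0],"yaw":0},{"slide":[0,-0.16,0],"yaw":0},{"slide":[0,-0.199,0],"yaw":0},{"slide":[0,-0.199,0],"yaw":0},{"slide":[0,-0.199,-0.03],"yaw":0},{"slide":[0,-0.199,-0.06],"yaw":0},{"slide":[0,-0.199,-0.09],"yaw":0},{"slide":[0,-0.199,-0.116],"yaw":0},{"slide":[0,-0.199,-0.116],"yaw":0},{"slide":[0,-0.199,-0.116],"yaw":0}]' 110
```

```text
clock: 10.32
position: [0.5401, -0.2724, 0.0989]
ee_rot: [0.707, 0.707, -0.0, -0.002]
ft_force: [-0.1, 0.7, 1.0]
grip_width: 0.57
grasp_force: 0.0
```

```bash
python3 -m inch '[{"slide":[0,0.015,0],"yaw":0},{"slide":[0,0.03,0],"yaw":0},{"slide":[0,0.036,0],"yaw":0},{"slide":[0,0.042,0],"yaw":0},{"slide":[0,0.048,0],"yaw":0},{"slide":[0,0.054,0],"yaw":0},{"slide":[0,0.060,0],"yaw":0},{"slide":[0,0.066,0],"yaw":0},{"slide":[0,0.072,0],"yaw":0},{"slide":[0,0.078,0],"yaw":0},{"slide":[0,0.084,0],"yaw":0},{"slide":[0,0.09,0],"yaw":0},{"slide":[0,0.096,0],"yaw":0},{"slide":[0,0.102,0],"yaw":0},{"slide":[0,0.108,0],"yaw":0},{"slide":[0,0.114,0],"yaw":0},{"slide":[0,0.12,0],"yaw":0},{"slide":[0,0.126,0],"yaw":0},{"slide":[0,0.132,0],"yaw":0},{"slide":[0,0.132,0],"yaw":0}]' && python3 - <<'E'
from h import *
c=camera("scene");cv2.imwrite("pics/s8.png",c["frame"][:,:,::-1])
c=camera("top");cv2.imwrite("pics/t8.png",c["frame"][:,:,::-1])
def cen(c,*b):
    f=c["frame"].astype(int);x0,x1,y0,y1=b
    m=((f.min(2)>140)&(f.max(2)-f.min(2)<25)).astype(np.uint8)[y0:y1,x0:x1]
    n,l,s,k=cv2.connectedComponentsWithStats(m);i=1+np.argsort(-s[1:,4])[:4];print(s[i],k[i])
cen(c,250,350,185,300)
for t in [(.54,-.084,.018)]:print(proj(c,t))
E
```

```text
clock: 11.98
position: [0.5412, -0.1395, 0.1004]
ee_rot: [0.706, 0.708, 0.0, -0.0]
ft_force: [0.6, 1.1, 0.8]
grip_width: 0.567
grasp_force: 0.0
[[   0    0   98  115 8907]
 [  80   25    1    3    3]
 [  92   42    1    1    1]] [[38.97956663 58.19344336]
 [80.         26.        ]
 [92.         42.        ]]
[307.30681054 222.71031571]
```

```bash
python3 - <<'E'
from h import *
c=camera("top")
P=plate(c,.011,255,345,175,265);print(P.round(3),np.linalg.norm(np.diff(P,axis=0),axis=1))
g=cv2.imread("pics/t8.png",0);print(g[190:260:6,250:350:4])
c=camera("scene");g=cv2.imread("pics/s8.png",0)
for y in(-.02,-.05,-.08,-.11,-.14):
  print(y,[int(g[int(v),int(u)]) for u,v in[proj(c,[x,y,.018]) for x in(.48,.5,.52,.54,.56,.58,.6,.62)]])
E
```

```text
[[ 0.608 -0.018  0.011]
 [ 0.608 -0.136  0.011]
 [ 0.471 -0.135  0.011]
 [ 0.471 -0.018  0.011]] [0.11801791 0.13679442 0.11721118]
[[157 155 155 154 156 156 156 156 156 157 158 158 160 159 161 161 160 161
  162 161 124  65 126 108 108]
 [154 155 154 154 155 155 156 157 157 151 154 176 150 176 165 162 162 151
  145  62  89 152 150 145 144]
 [155 155 155 156 155 156 156 156 157 151 214 215 215 214 214 215 215 214
  216  62 121 161 157 159 158]
 [149 151 151 153 152 155 156 155 156 139 215  62 215 222 215 215 120 214
   68  63 148 157 159 159 171]
 [153 153 155 154 155 155 155 158 157 139 215 154 214 218 217 215 200 214
  123  64 164 156 159 161 174]
 [155 155 155 157 155 156 156 155 155 118 214 215 215 215 215 215 215 215
  106  65 144 158 159 113 160]
 [153 153 152 152 153 153 154 154 155 141 215 216 215 215 214 215 216 214
  219  61 102 167 106 141 159]
 [155 157 157 156 156 156 157 155 155 139 215 216 215 215 215 214 216 214
  216 153  86 179  88 159 146]
 [153 154 153 153 153 155 154 155 154 139 214 193 215 218 216 215 219 215
  194 225  88 172  80 137 145]
 [153 153 154 154 155 155 156 155 156 150 215 214 215 215 214 215 214 214
  214 220  86 162 128 137 144]
 [151 154 154 152 154 154 154 154 155 156 157 157 154 155 155 154 154 154
  155 155  87 110 127 136 143]
 [115 157 156 156 155 156 156 156 155 156 155 155 155 157 155 157 157 157
  157 159  85 110 125 134 141]]
-0.02 [140, 140, 138, 144, 141, 146, 142, 144]
-0.05 [137, 142, 138, 145, 146, 146, 142, 150]
-0.08 [138, 91, 93, 95, 95, 97, 96, 94]
-0.11 [174, 96, 100, 155, 96, 81, 96, 94]
-0.14 [95, 147, 159, 140, 112, 161, 146, 108]
```

The footprint is a full 118 x 137 mm with uniform grey (no rib lines), spanning y −0.136 to −0.018. So the plate toppled and lies flat about 128 mm in front of the wall. I retreat, recheck and hand in.

```bash
python3 -m inch '[{"slide":[0,0,0.03],"yaw":0},{"slide":[0,0,0.07],"yaw":0},{"slide":[0,0,0.11],"yaw":0},{"slide":[0,-0.03,0.14],"yaw":0},{"slide":[0,-0.07,0.14],"yaw":0},{"slide":[0,-0.1,0.14],"yaw":0},{"slide":[0,-0.1,0.14],"yaw":0},{"slide":[0,-0.1,0.14],"yaw":0},{"slide":[0,-0.1,0.14],"yaw":0},{"slide":[0,-0.1,0.14],"yaw":0}]' && python3 - <<'E'
from h import *
for i in(0,1):
    P=plate(camera("top"),.018,255,345,175,265);print(P.round(4),np.linalg.norm(np.diff(P,axis=0),axis=1))
print(hand_in())
E
```

```text
clock: 13.02
position: [0.5413, -0.2401, 0.2403]
ee_rot: [0.707, 0.708, 0.0, -0.0]
ft_force: [0.3, 0.1, -0.5]
grip_width: 0.567
grasp_force: 0.0
[[ 0.6075 -0.018   0.018 ]
 [ 0.6075 -0.1355  0.018 ]
 [ 0.4714 -0.1343  0.018 ]
 [ 0.4715 -0.0177  0.018 ]] [0.11743479 0.13611853 0.11663205]
[[ 0.6075 -0.018   0.018 ]
 [ 0.6075 -0.1355  0.018 ]
 [ 0.4714 -0.1343  0.018 ]
 [ 0.4715 -0.0177  0.018 ]] [0.11743479 0.13611853 0.11663205]
the job is handed in; nothing more can be done
None
```

The drain plate was pushed up the cove, leaned by itself at about 60°, and was toppled from behind; by the last top-camera measurements it lies flat and at rest, smooth face up, about 128 mm in front of the upstand, and the job is handed in at about 13 s (no verdict was returned, and I did not re-measure the bystanders).

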